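Lay out the binder's sewing kit

ROBOT

A 6-joint arm with a two-finger parallel gripper is mounted at the origin on a cart in front of the work surface, level with it; the furniture and walls round the work are solid. World frame = base frame: x ahead of the robot, y to its left, z up, the work surface at z = 0. Lengths are in mm, angles in rad, forces in N, time in s.
With the tool pointing down it reaches from about 350 to 975 mm from the base axis. Payload 7.1 kg.
Tool frame: the origin (TCP) lies at the very end of the fingers, on their centre line; the grasp point (between the pads) lies 19 mm behind it; z points along the fingers, y is the line along which they close (so a half turn about z gives the same grasp; the last joint's range is limited). The gripper opens to 88 mm and grips with 3 to 60 N. Pads are 20 mm wide; open, the fingers measure 115 mm over their backs; the gripper's body (75 mm by 178 mm) begins 61 mm behind the grasp point.
Start: joints at [-1.136, 0.423, 1.63, -0, 1.089, -0.019], TCP at [274.004, -561.717, 222.675] pointing down, gripper open.
Joint ranges: [-3, 3], [-0.9, 2.11], [0.09, 2.58], [-1.31, 4.45], [0.11, 2.69], [-2.54, 2.54]. Speed limits (rad/s): [2.39, 2.39, 3.01, 3.14, 3.14, 3.14].

INTERFACE

Orientations are given as a rotation vector (axis times angle).
In Python, from workcell import * gives the robot as it stands.
- The arm moves only by the tool step_arm, never from a script. Its argument "deltas" is a list of rows, each a list of 3 entries, a list of its own where there are three numbers: the shift along the tool's x, y, z in units of 300 mm (1.0 is 300 mm), then the turn, a rotation vector about the tool's x, y, z in units of 1.5 rad (1.0 is 1.5 rad), then the gripper command: -1 is shut, 1 is fully open, values between are in proportion. In form: [[[dx, dy, dz], [rx, ry, rz], gripper], ...]. A call has 1 to 20 rows; each row is the pose to reach, as a shift and turn from the pose commanded when the call began, along the tool's axes at that moment; what a row does not reach only later rows make up. A row lasts 1/12 s, in which the tool goes at most 41.7 mm and 7.16 degrees, less where a joint would pass 70% of its speed; a pose out of reach is approached as far as the arm can. A call with a number of a shift or a turn outside -1 to 1 is refused whole. A call with a gripper value outside its range is refused whole. The fingers move at their own pace and stop on an object; the grip force is fixed at half the most. Time passes only in rows, so rows that repeat a pose let the fingers close. It gives the time, the measured TCP pose, the force, the opening and the grip force at its end, in the units of the state.
- get_obs(): the state, without advancing time (a new reading comes with each control period).
- get_image(name): name is "side" or "top"; returns a dict with "pixels" (420x560x3 uint8, red, green, blue), "fx", "fy", "cx", "cy" (pixels), "dist_coeffs" ([k1, k2, p1, p2, k3] as OpenCV has them; the pictures are not rectified), "T" (4x4, takes a point from camera to world coordinates). Camera axes: x right, y down, z forward; pixel columns grow to the right and rows downward; lengths in mm; the calibration is good to about 2 mm. A picture is of the moment at which its call begins. There is no depth.
- close_job(): hands the job in; it is judged then, once.
The state is a dict: "t": time; "qpos": joint angles; "qvel": joint speeds; "joint_torque": joint torques, N m; "ee_pos": TCP position; "orientation": TCP orientation; "ft_force": force on the tool from outside, world axes, zero at the start; "moment": the same for the moment, N m; "width": finger opening in mm; "grasp_force": force on a finger pad.
Only numpy, scipy, OpenCV 4.12 (cv2) and the standard library are available. Lean on these libraries where they do the work, as an engineer would, in place of code of your own. Each camera call takes 0.05 s, during which the arm holds its last target. There are 200 camera calls.

TASK

Gather the sewing kit into the low wooden tray: stand the spool that is wound with thread in the square recess, stand the black loupe in the round recess, lay the eraser in the small oblong recess and lay the long beech pressing block from the front of the table in the long slot, each upright and fully down on the floor of its recess. The bare spool without thread and the short wooden block do not belong to the kit: leave them where they are.

Things in the scene. Friction and masses are not known exactly. Their poses are not given: they have to be found in the camera images.
- wound_spool: wooden thread spool wound with whitish linen thread, diameter 31 mm at its two end flanges, 40 mm high, standing upright. Origin: centre of its underside, z up. Loose, about 25 g. Belongs in the square recess.
- loupe: black stand loupe, round, slightly waisted, diameter 37 mm, 38 mm high, standing upright. Origin: centre of its underside, z up. Loose, about 30 g. Belongs in the round recess.
- eraser: white eraser in a blue sleeve, 23 (its x) x 40 (its y) x 13 mm high, lying flat. Origin: centre of its underside, z up. Loose, about 18 g. Belongs in the oblong recess.
- press_block: long orange-brown beech pressing block, 40 (its x) x 120 (its y) x 25 mm high, lying flat near the front edge of the table (not one of the similar pair that stays far at the back). Origin: centre of its underside, z up. Loose, about 75 g (0.7 to 1.4 times that). Belongs in the long slot.
- bare_spool: look-alike: pale wooden spool without thread, a little squatter (flange diameter 40 mm, 30 mm high), bare wood with a thin waist of 20 mm and a dark bore in its top, standing upright. Origin: centre of its underside. Loose; stays where it is.
- short_block: look-alike: short pale wooden block, 40 (its x) x 70 (its y) x 25 mm high, lying flat. Origin: centre of its underside. Loose; stays where it is.
- square_well: square recess, 51 x 51 mm: a grey-lined recess 7 mm deep sunk in the top of a fixed mid-brown wooden board 73 x 73 x 12 mm. One of three equal boards that lie in one row in the low wooden kit tray (in any order). Origin: centre of the board's underside, which lies 4 mm above the table; the recess is centred on it, its floor is 5 mm above the origin and the board's top 12 mm above it. Axes: x along the row of boards, which is also along the long slot.
- round_well: round recess, diameter 57 mm: a grey-lined recess 7 mm deep sunk in the top of a fixed mid-brown wooden board 73 x 73 x 12 mm. One of three equal boards that lie in one row in the low wooden kit tray (in any order). Origin: centre of the board's underside, which lies 4 mm above the table; the recess is centred on it, its floor is 5 mm above the origin and the board's top 12 mm above it. Axes: x along the row of boards.
- oblong_well: small oblong recess, 62 (its x) x 40 (its y) mm: a grey-lined recess 7 mm deep sunk in the top of a fixed mid-brown wooden board 73 x 73 x 12 mm. One of three equal boards that lie in one row in the low wooden kit tray (in any order). Origin: centre of the board's underside, which lies 4 mm above the table; the recess is centred on it, its floor is 5 mm above the origin and the board's top 12 mm above it. Axes: x along the row of boards, along the recess's long side.
- long_slot: long slot, 140 (its x) x 60 (its y) mm, 7 mm deep, grey-lined, sunk in the middle of a fixed mid-brown wooden board 224 x 77 x 12 mm that lies beside the row of three small boards in the kit tray. Origin: centre of the board's underside, 4 mm above the table; slot floor 5 mm above the origin, board top 12 mm above it. The tray's rim round all four boards is 6 mm thick and 14 mm high above the table, lower than the boards' tops.
Mind the look-alikes: they are no part of the job. Of the things like the loupe, leave any that is green; of the rest the larger one is meant.

How it is judged (in metres and radians):
At the end, for the whole second after the job is handed in: Spool in the square, loupe in the round, eraser in the oblong recess, long block in the long slot: each centred within 16 mm, at most 3.5 mm above the recess floor, upright within 0.12 rad, at rest. Bare spool and short block upright, within 20 mm of their start (horizontal distance between wound_spool and square_well below 0.016 m and z of wound_spool in the frame of square_well between 0.001 and 0.0085 m and angle between each of wound_spool, loupe, eraser, press_block, bare_spool, short_block's own z axis and vertical below 0.12 rad and linear speed of each of wound_spool, loupe, eraser, press_block below 0.02 m/s and horizontal distance between loupe and round_well below 0.016 m and z of loupe in the frame of round_well between 0.001 and 0.0085 m and horizontal distance between eraser and oblong_well below 0.016 m and z of eraser in the frame of oblong_well between 0.001 and 0.0085 m and horizontal distance between press_block and long_slot below 0.016 m and z of press_block in the frame of long_slot between 0.001 and 0.0085 m and distance of each of bare_spool, short_block from where it was at the start of the episode below 0.02 m); the robot touches nothing.
It fails at once if the bare spool or the short block is moved from its place by more than 20 mm (distance of any of bare_spool, short_block from where it was at the start of the episode above 0.02 m).
It also fails if it takes over 99 s, if anything falls off the work surface, if the arm or the gripper's body presses on something with over 40 N, if the wrist force passes 120 N, or if a joint passes its speed limit or range.

## Working session

There is one attempt and no reset: what is moved stays moved. The work goes in short steps, Python scripts to look and compute and a tool call to move; the robot and the scene stay as the last step left them, time stands still between calls to the robot, and variables do not carry over. Pictures are saved under pics/ and viewed, at most 14 in all, crops included, and the job is handed in when it is done.

Besides the shell and the picture viewer there is one more tool, called after ">>>" in YAML: its name, and indented under it one key for each argument. step_arm: Moves the arm, as the interface text tells. Its arguments: {"type":"object","properties":{"deltas":{"type":"array","items":{"type":"array"}}},"required":["deltas"]}

```bash
mkdir -p pics; ls; cat > h.py <<'E'
import numpy as np, cv2, pickle
from workcell import *
def snap(n,tag):
    im=get_image(n); cv2.imwrite(f"pics/{tag}.png",cv2.cvtColor(im["pixels"],cv2.COLOR_RGB2BGR)); pickle.dump(im,open(f"pics/{tag}.pkl","wb")); return im
def load(tag): return pickle.load(open(f"pics/{tag}.pkl","rb"))
def cast(im,uv,z):
    K=np.array([[im["fx"],0,im["cx"]],[0,im["fy"],im["cy"]],[0,0,1.]])
    p=cv2.undistortPoints(np.array(uv,float).reshape(-1,1,2),K,np.array(im["dist_coeffs"],float)).reshape(-1,2)
    T=np.array(im["T"]); d=np.c_[p,np.ones(len(p))]@T[:3,:3].T; o=T[:3,3]
    return o+d*((z-o[2])/d[:,2])[:,None]
def proj(im,P):
    K=np.array([[im["fx"],0,im["cx"]],[0,im["fy"],im["cy"]],[0,0,1.]]); Ti=np.linalg.inv(np.array(im["T"]))
    return cv2.projectPoints(np.array(P,float).reshape(-1,1,3),cv2.Rodrigues(Ti[:3,:3])[0],Ti[:3,3],K,np.array(im["dist_coeffs"],float))[0].reshape(-1,2)
E
python3 - <<'E'
from h import *
for n in("top","side"):
    im=snap(n,n+"0"); print(n,im["T"],im["fx"],im["dist_coeffs"])
print(get_obs())
E
```

```text
pics
top [[-1.87933602e-02 -9.97108804e-01  7.36263712e-02  4.61585458e+02]
 [-9.99434901e-01  1.66824245e-02 -2.91817690e-02 -1.95371605e+01]
 [ 2.78691324e-02 -7.41331885e-02 -9.96858858e-01  9.09420127e+02]
 [ 0.00000000e+00  0.00000000e+00  0.00000000e+00  1.00000000e+00]] 400.936979192993 [-0.02792237  0.          0.          0.          0.        ]
side [[-8.51049206e-01 -2.51704694e-01  4.60825341e-01  1.30551224e+02]
 [-5.24477659e-01  3.65254344e-01 -7.69098465e-01  6.27834541e+02]
 [ 2.52672365e-02 -8.96233235e-01 -4.42862909e-01  4.05293284e+02]
 [ 0.00000000e+00  0.00000000e+00  0.00000000e+00  1.00000000e+00]] 393.5514837946767 [-0.00713249  0.          0.          0.          0.        ]
{'t': 0.1, 'qpos': array([-1.13600655e+00,  4.23798438e-01,  1.63059104e+00, -2.18828233e-05,
        1.08860879e+00, -1.89721250e-02]), 'qvel': array([-4.48435910e-04, -1.37131274e-03, -6.28928021e-04,  4.56367983e-04,
        3.90254547e-04,  5.27236165e-05]), 'joint_torque': array([-3.35112254e-04, -5.45615137e+01, -2.74325484e+01,  6.45721285e-02,
        1.87938527e-02, -4.16920011e-05]), 'ee_pos': array([ 273.79185776, -561.2839564 ,  221.96704745]), 'orientation': array([-3.05974238e+00, -7.06375369e-01,  4.85325699e-04]), 'ft_force': array([-1.09068402, -0.23362505,  0.13033211]), 'moment': array([ 0.01821081,  0.08080628, -0.03206689]), 'grasp_force': 0.0, 'width': 87.81275757213857}
```

View pics/top0.png

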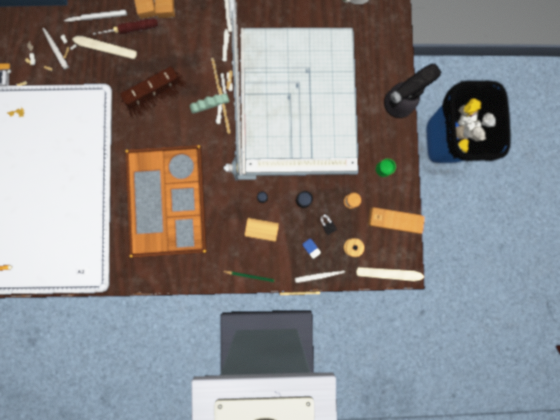

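View pics/side0.png

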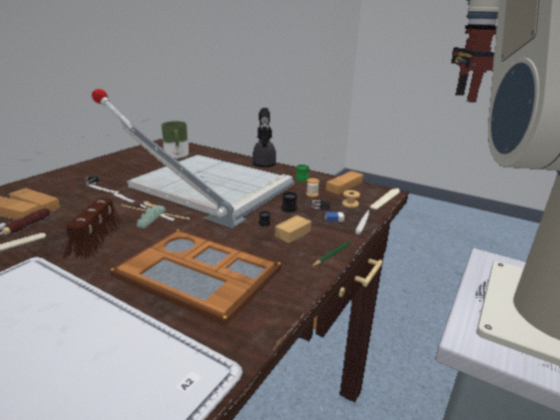

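```bash
python3 - <<'E'
from h import *
im=load("top0");p=cv2.cvtColor(im["pixels"],cv2.COLOR_RGB2BGR)
a=cv2.resize(p[140:265,120:210],None,fx=4.4,fy=4.4,interpolation=cv2.INTER_CUBIC)
b=cv2.resize(p[150:295,220:430],None,fx=3.8,fy=3.8,interpolation=cv2.INTER_CUBIC)
cv2.imwrite("pics/a.png",a);cv2.imwrite("pics/b.png",b)
for n,z,uv in [("eraser",13,(312,248)),("short",25,(262,230)),("bare",30,(354,247)),("wound",40,(353,200)),("loupe",38,(305,199)),("small",20,(263,197)),("press",25,(397,220)),("round",9,(181,166)),("sq",9,(182,199)),("obl",9,(185,233)),("slot",9,(148,201)),("hinge",20,(232,170)),("clip",0,(327,223))]:
    print(n,cast(im,[uv],z)[0].round(1), "mm/px")
hsv=cv2.cvtColor(p,cv2.COLOR_BGR2HSV)
for n,uv in [("board",(167,215)),("slot",(148,201)),("sq",(182,199)),("press",(397,220)),("short",(262,230)),("er",(315,252)),("erb",(310,245)),("wound",(353,200)),("loupe",(305,199)),("table",(290,230))]: print(n,hsv[uv[1],uv[0]])
E
```

```text
eraser [ 434.3 -114.2   13. ] mm/px
short [476.3  -3.6  25. ] mm/px
bare [ 435.1 -205.    30. ] mm/px
wound [ 538. -204.   40.] mm/px
loupe [542.1 -98.8  38. ] mm/px
small [549.7  -6.8  20. ] mm/px
press [ 492.9 -304.7   25. ] mm/px
round [624.1 177.4   9. ] mm/px
sq [549.2 175.1   9. ] mm/px
obl [472.9 168.5   9. ] mm/px
slot [546.  251.1   9. ] mm/px
hinge [611.4  61.4  20. ] mm/px
clip [ 489.9 -151.2    0. ] mm/px
board [ 14 176 193]
slot [101  27 161]
sq [101  27 162]
press [ 17 150 231]
short [ 21 122 238]
er [ 30   3 247]
erb [110 159 185]
wound [ 17 157 232]
loupe [110  62  95]
table [ 9 82 90]
```

View pics/a.png

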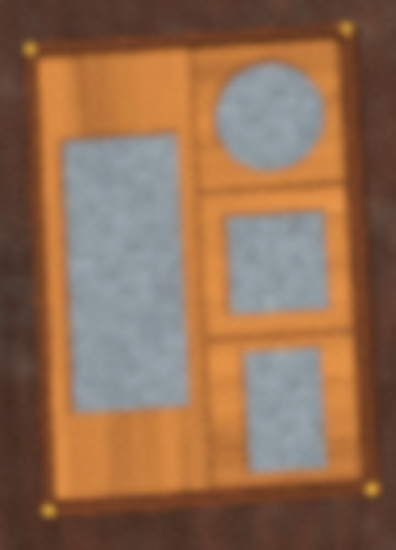

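View pics/b.png

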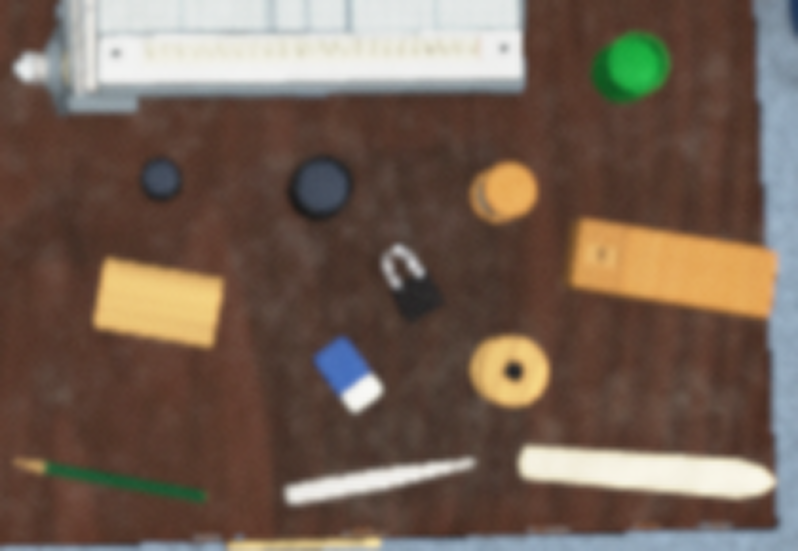

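```bash
python3 - <<'E'
from h import *
im=load("top0");p=cv2.cvtColor(im["pixels"],cv2.COLOR_RGB2BGR);h=cv2.cvtColor(p,cv2.COLOR_BGR2HSV)
def comp(lo,hi,box):
    m=cv2.inRange(h,lo,hi);q=np.zeros_like(m);x0,y0,x1,y1=box;q[y0:y1,x0:x1]=m[y0:y1,x0:x1]
    c=max(cv2.findContours(q,cv2.RETR_EXTERNAL,cv2.CHAIN_APPROX_NONE)[0],key=cv2.contourArea); return c.reshape(-1,2)
def rep(n,c,z):
    w=cast(im,c,z)[:,:2].astype(np.float32); r=cv2.minAreaRect(w); b=cv2.boxPoints(r)
    e=sorted([b[1]-b[0],b[2]-b[1]],key=np.linalg.norm)[1]
    print(n,np.round(r[0],1),np.round(r[1],1),"long-axis yaw",round(float(np.arctan2(e[1],e[0])),3),"circ",[np.round(v,1) for v in cv2.minEnclosingCircle(w)])
g=((85,5,110),(120,70,220))
rep("round",comp(*g,(166,150,197,182)),13);rep("square",comp(*g,(166,185,197,214)),13);rep("obl",comp(*g,(170,216,200,250)),13);rep("slot",comp(*g,(130,165,166,238)),13)
rep("press",comp((10,100,120),(28,255,255),(362,200,424,240)),22)
m=((0,0,150),(180,255,255))
rep("short",comp((10,70,150),(35,255,255),(240,212,285,246)),23)
er=np.vstack([comp((100,100,90),(125,255,255),(295,235,325,262)),comp((0,0,160),(180,60,255),(295,235,325,262))])
rep("eraser",er,11)
rep("wound",comp((10,80,150),(30,255,255),(335,185,370,212)),38)
rep("bare",comp((10,60,130),(35,255,255),(338,232,372,262)),28)
rep("loupe",comp((100,40,30),(130,255,255),(290,185,320,212)),34)
# table right edge
print(cast(im,[(424,220),(424,210),(424,280)],0))
E
```

```text
round [623.5 177.6] [47.2 45.5] long-axis yaw 1.556 circ [array([623.3, 177.1]), np.float64(24.8)]
square [548.8 173.1] [44.7 42.4] long-axis yaw 0.001 circ [array([548.7, 172.8]), np.float64(29.1)]
obl [473.7 169.4] [55.1 32.9] long-axis yaw 0.052 circ [array([473.8, 169.1]), np.float64(30.6)]
slot [544.7 249.9] [133.   53.1] long-axis yaw 0.043 circ [array([544.8, 250.1]), np.float64(69.8)]
press [ 493.  -304.3] [121.2  44.6] long-axis yaw 1.397 circ [array([ 490.9, -303.4]), np.float64(62.2)]
short [477.7  -2.1] [72.2 41.3] long-axis yaw 1.387 circ [array([478.6,  -2.4]), np.float64(38.9)]
eraser [ 433.9 -112.7] [41.8 23.9] long-axis yaw 0.591 circ [array([ 433.9, -112.6]), np.float64(21.7)]
wound [ 538.2 -203.3] [37.7 30.9] long-axis yaw 1.555 circ [array([ 538.4, -203. ]), np.float64(19.1)]
bare [ 435.1 -205.5] [44.5 39.5] long-axis yaw 1.549 circ [array([ 434.8, -205. ]), np.float64(23.5)]
loupe [543.1 -97.9] [28.5 28.6] long-axis yaw -1.273 circ [array([543.1, -97.6]), np.float64(15.1)]
[[ 492.66661946 -375.69531638    0.        ]
 [ 515.71295438 -376.73950926    0.        ]
 [ 356.02804107 -369.75039226    0.        ]]
```

```bash
cat >> h.py <<'E'
from scipy.spatial.transform import Rotation as Ro
def plan(targets,start=None):
    "targets (x,y,z,psi): print shift/turn units from the present (or given) pose"
    if start is None:
        o=get_obs(); p=o["ee_pos"]; R=Ro.from_rotvec(o["orientation"])
    else: p=np.array(start[:3]); R=Ro.from_euler("z",start[3])*Ro.from_rotvec([np.pi,0,0])
    for t in targets:
        Rt=Ro.from_euler("z",t[3])*Ro.from_rotvec([np.pi,0,0])
        d=R.inv().apply(np.array(t[:3])-p); n=np.linalg.norm(d); r=(R.inv()*Rt).as_rotvec()
        print(t,(d/300).round(3),(r/1.5).round(3),"rows",round(max(n/41.7,np.linalg.norm(r)/.125),1))
E
python3 - <<'E'
from h import *
plan([(350,-340,160,.5)])
plan([(434,-113,90,.591),(434,-113,4,.591)],(350,-340,160,.5))
E
```

```text
(350, -340, 160, 0.5) [ 0.552 -0.551  0.207] [-0.001 -0.    -0.031] rows 5.8
(434, -113, 90, 0.591) [ 0.608 -0.53   0.233] [ 0.     0.    -0.061] rows 6.0
(434, -113, 4, 0.591) [ 0.608 -0.53   0.52 ] [ 0.     0.    -0.061] rows 6.9
```

>>> step_arm:
  deltas:
    - [[0.552, -0.551, 0.207], [0, 0, -0.031], 0.05]
    - [[0.552, -0.551, 0.207], [0, 0, -0.031], 0.05]
    - [[0.552, -0.551, 0.207], [0, 0, -0.031], 0.05]
    - [[0.552, -0.551, 0.207], [0, 0, -0.031], 0.05]
    - [[0.552, -0.551, 0.207], [0, 0, -0.031], 0.05]
    - [[0.552, -0.551, 0.207], [0, 0, -0.031], 0.05]
    - [[0.552, -0.551, 0.207], [0, 0, -0.031], 0.05]
    - [[0.552, -0.551, 0.207], [0, 0, -0.031], 0.05]
    - [[0.552, -0.551, 0.207], [0, 0, -0.031], 0.05]

```text
t: 0.85
ee_pos: [350.7, -341.0, 160.8]
orientation: [3.043, 0.779, 0.0]
ft_force: [-0.6, -0.4, -0.3]
width: 46.4
grasp_force: 0.0
```

```bash
python3 - <<'E'
from h import *
plan([(434,-113,60,.591),(434,-113,4,.591)])
E
```

```text
(434, -113, 60, 0.591) [ 0.609 -0.533  0.336] [ 0.    0.   -0.06] rows 6.3
(434, -113, 4, 0.591) [ 0.609 -0.534  0.522] [ 0.    0.   -0.06] rows 6.9
```

>>> step_arm:
  deltas:
    - [[0.609, -0.533, 0.336], [0, 0, -0.06], 0.05]
    - [[0.609, -0.533, 0.336], [0, 0, -0.06], 0.05]
    - [[0.609, -0.533, 0.336], [0, 0, -0.06], 0.05]
    - [[0.609, -0.533, 0.336], [0, 0, -0.06], 0.05]
    - [[0.609, -0.533, 0.336], [0, 0, -0.06], 0.05]
    - [[0.609, -0.533, 0.336], [0, 0, -0.06], 0.05]
    - [[0.609, -0.533, 0.336], [0, 0, -0.06], 0.05]
    - [[0.609, -0.533, 0.336], [0, 0, -0.06], 0.05]
    - [[0.609, -0.533, 0.336], [0, 0, -0.06], 0.05]
    - [[0.609, -0.533, 0.42], [0, 0, -0.06], 0.05]
    - [[0.609, -0.533, 0.48], [0, 0, -0.06], 0.05]
    - [[0.609, -0.533, 0.51], [0, 0, -0.06], 0.05]
    - [[0.609, -0.533, 0.522], [0, 0, -0.06], 0.05]
    - [[0.609, -0.533, 0.522], [0, 0, -0.06], 0.05]

```text
t: 2.02
ee_pos: [433.8, -113.8, 3.8]
orientation: [-3.006, -0.911, 0.001]
ft_force: [-0.3, 0.4, 0.2]
width: 46.1
grasp_force: 0.0
```

```bash
python3 - <<'E'
from h import *
im=snap("side","s1"); c=proj(im,[(434,-113,10)])[0].astype(int);print(c)
p=cv2.imread("pics/s1.png"); cv2.imwrite("pics/s1c.png",cv2.resize(p[c[1]-60:c[1]+60,c[0]-80:c[0]+80],None,fx=4,fy=4,interpolation=cv2.INTER_CUBIC))
E
```

```text
[334 214]
```

View pics/s1c.png

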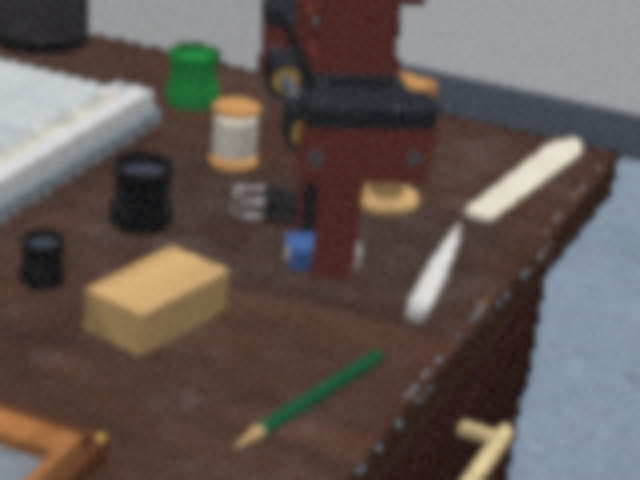

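The near finger covers the eraser's middle: blue is visible at (300,250) and white at (358,255), so the grasp is aligned.

>>> step_arm:
  deltas:
    - [[0, 0, 0], [0, 0, 0], -1]
    - [[0, 0, 0], [0, 0, 0], -1]
    - [[0, 0, 0], [0, 0, 0], -1]
    - [[0, 0, 0], [0, 0, 0], -1]
    - [[0, 0, 0], [0, 0, 0], -1]
    - [[0, 0, -0.05], [0, 0, 0], -1]
    - [[0, 0, -0.15], [0, 0, 0], -1]
    - [[0, 0, -0.25], [0, 0, 0], -1]
    - [[0, 0, -0.35], [0, 0, 0], -1]
    - [[0, 0, -0.35], [0, 0, 0], -1]
    - [[0, 0, -0.35], [0, 0, 0], -1]

```text
t: 2.98
ee_pos: [435.1, -112.8, 110.4]
orientation: [3.004, 0.914, 0.005]
ft_force: [0.9, 0.4, -0.4]
width: 23.0
grasp_force: 30.0
```

```bash
python3 - <<'E'
from h import *
plan([(434,20,109,.3),(473.5,168.5,109,.052),(473.5,168.5,40,.052),(473.5,168.5,18,.052)])
E
```

```text
(434, 20, 109, 0.3) [ 0.243 -0.37   0.004] [ 0.002 -0.002  0.194] rows 3.2
(473.5, 168.5, 109, 0.052) [ 0.628 -0.708  0.004] [ 0.002 -0.002  0.359] rows 6.8
(473.5, 168.5, 40, 0.052) [ 0.628 -0.708  0.234] [ 0.002 -0.002  0.359] rows 7.0
(473.5, 168.5, 18, 0.052) [ 0.628 -0.709  0.307] [ 0.002 -0.002  0.359] rows 7.2
```

>>> step_arm:
  deltas:
    - [[0.628, -0.708, 0.004], [0, 0, 0.359], -1]
    - [[0.628, -0.708, 0.004], [0, 0, 0.359], -1]
    - [[0.628, -0.708, 0.004], [0, 0, 0.359], -1]
    - [[0.628, -0.708, 0.004], [0, 0, 0.359], -1]
    - [[0.628, -0.708, 0.004], [0, 0, 0.359], -1]
    - [[0.628, -0.708, 0.004], [0, 0, 0.359], -1]
    - [[0.628, -0.708, 0.004], [0, 0, 0.359], -1]
    - [[0.628, -0.708, 0.004], [0, 0, 0.359], -1]
    - [[0.628, -0.708, 0.004], [0, 0, 0.359], -1]
    - [[0.628, -0.708, 0.1], [0, 0, 0.359], -1]
    - [[0.628, -0.708, 0.2], [0, 0, 0.359], -1]
    - [[0.628, -0.708, 0.26], [0, 0, 0.359], -1]
    - [[0.628, -0.708, 0.29], [0, 0, 0.359], -1]
    - [[0.628, -0.708, 0.305], [0, 0, 0.359], -1]
    - [[0.628, -0.708, 0.305], [0, 0, 0.359], -1]
    - [[0.628, -0.708, 0.305], [0, 0, 0.359], -1]

```text
t: 4.32
ee_pos: [472.2, 168.2, 17.4]
orientation: [3.14, 0.081, -0.001]
ft_force: [-0.2, -1.1, 0.2]
width: 22.8
grasp_force: 30.0
```

```bash
python3 - <<'E'
from h import *
im=snap("side","s2"); c=proj(im,[(473,168,15)])[0].astype(int);print(c)
p=cv2.imread("pics/s2.png"); cv2.imwrite("pics/s2c.png",cv2.resize(p[c[1]-60:c[1]+60,c[0]-80:c[0]+80],None,fx=4,fy=4,interpolation=cv2.INTER_CUBIC))
E
```

```text
[246 265]
```

View pics/s2c.png

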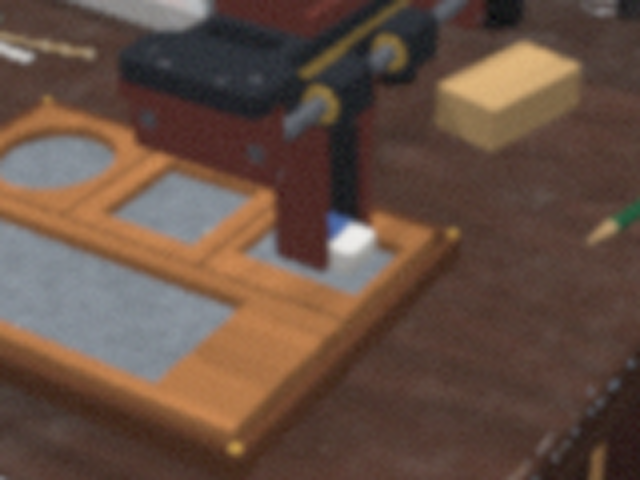

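The held eraser (345,240) hangs over the oblong recess, so I release it.

>>> step_arm:
  deltas:
    - [[0, 0, 0], [0, 0, 0], -0.1]
    - [[0, 0, 0], [0, 0, 0], -0.1]
    - [[0, 0, 0], [0, 0, 0], -0.1]
    - [[0, 0, -0.1], [0, 0, 0], -0.1]
    - [[0, 0, -0.2], [0, 0, 0], 0.3]
    - [[0, 0, -0.33], [0, 0, 0], 0.3]
    - [[0, 0, -0.33], [0, 0, 0], 0.3]
    - [[0, 0, -0.33], [0, 0, 0], 0.3]

```text
t: 5.03
ee_pos: [474.0, 169.3, 118.8]
orientation: [-3.139, -0.081, -0.008]
ft_force: [-0.5, 0.2, -0.6]
width: 56.8
grasp_force: 0.0
```

```bash
python3 - <<'E'
from h import *
plan([(490,-100,117,0.05)])
plan([(538,-206,90,.05),(538,-206,10,.05)],(490,-100,117,.05))
E
```

```text
(490, -100, 117, 0.05) [0.007 0.899 0.005] [-0.001 -0.004  0.001] rows 6.5
(538, -206, 90, 0.05) [0.142 0.361 0.09 ] [0. 0. 0.] rows 2.9
(538, -206, 10, 0.05) [0.142 0.361 0.357] [0. 0. 0.] rows 3.8
```

>>> step_arm:
  deltas:
    - [[0.007, 0.899, 0.0], [0, 0, 0], 0.36]
    - [[0.007, 0.899, 0.0], [0, 0, 0], 0.36]
    - [[0.007, 0.899, 0.0], [0, 0, 0], 0.36]
    - [[0.007, 0.899, 0.0], [0, 0, 0], 0.36]
    - [[0.007, 0.899, 0.0], [0, 0, 0], 0.36]
    - [[0.007, 0.899, 0.0], [0, 0, 0], 0.36]
    - [[0.007, 0.899, 0.0], [0, 0, 0], 0.36]
    - [[0.007, 0.899, 0.0], [0, 0, 0], 0.36]
    - [[0.007, 0.899, 0.0], [0, 0, 0], 0.36]

```text
t: 5.78
ee_pos: [487.4, -101.2, 115.3]
orientation: [-3.14, -0.077, 0.003]
ft_force: [-0.3, 0.5, -0.4]
width: 59.5
grasp_force: 0.0
```

```bash
python3 - <<'E'
from h import *
plan([(538,-206,90,.05),(538,-206,10,.05)])
im=snap("top","t3"); p=cv2.imread("pics/t3.png")
cv2.imwrite("pics/t3c.png",cv2.resize(p[140:265,120:210],None,fx=4,fy=4,interpolation=cv2.INTER_CUBIC))
E
```

```text
(538, -206, 90, 0.05) [0.152 0.357 0.084] [-0.001  0.001 -0.001] rows 2.9
(538, -206, 10, 0.05) [0.152 0.358 0.35 ] [-0.001  0.001 -0.001] rows 3.8
```

View pics/t3c.png

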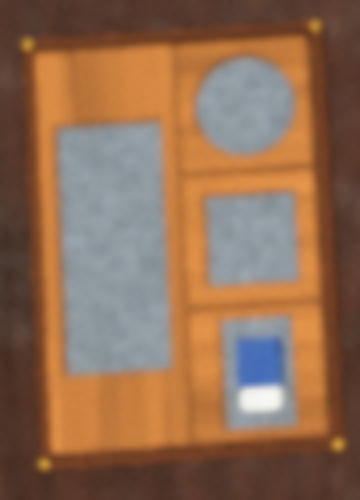

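The eraser (260,374) lies in the oblong recess, inside the walls, whose centre is (260,372). The wound spool is next.

>>> step_arm:
  deltas:
    - [[0.15, 0.358, 0.05], [0, 0, 0], 0.36]
    - [[0.15, 0.358, 0.05], [0, 0, 0], 0.36]
    - [[0.15, 0.358, 0.05], [0, 0, 0], 0.36]
    - [[0.15, 0.358, 0.05], [0, 0, 0], 0.36]
    - [[0.15, 0.358, 0.1], [0, 0, 0], 0.36]
    - [[0.15, 0.358, 0.2], [0, 0, 0], 0.36]
    - [[0.15, 0.358, 0.28], [0, 0, 0], 0.36]
    - [[0.15, 0.358, 0.33], [0, 0, 0], 0.36]
    - [[0.15, 0.358, 0.35], [0, 0, 0], 0.36]
    - [[0.15, 0.358, 0.35], [0, 0, 0], 0.36]
    - [[0.15, 0.358, 0.35], [0, 0, 0], -1]
    - [[0.15, 0.358, 0.35], [0, 0, 0], -1]
    - [[0.15, 0.358, 0.35], [0, 0, 0], -1]
    - [[0.15, 0.358, 0.35], [0, 0, 0], -1]
    - [[0.15, 0.358, 0.35], [0, 0, 0], -1]
    - [[0.15, 0.358, 0.35], [0, 0, 0], -1]

```text
t: 7.17
ee_pos: [539.3, -205.7, 12.2]
orientation: [3.14, 0.081, 0.002]
ft_force: [-0.3, 0.5, 4.0]
width: 26.7
grasp_force: 30.0
```

```bash
python3 - <<'E'
from h import *
im=snap("side","s4"); c=proj(im,[(538,-206,20)])[0].astype(int);print(c)
p=cv2.imread("pics/s4.png"); cv2.imwrite("pics/s4c.png",cv2.resize(p[c[1]-40:c[1]+40,c[0]-50:c[0]+50],None,fx=5,fy=5,interpolation=cv2.INTER_CUBIC))
plan([(538,-206,120,.05),(480,40,120,.05)])
E
```

```text
[312 186]
(538, -206, 120, 0.05) [-0.004  0.001 -0.359] [ 0.    -0.001  0.001] rows 2.6
(480, 40, 120, 0.05) [-0.155 -0.828 -0.36 ] [ 0.    -0.001  0.001] rows 6.6
```

View pics/s4c.png

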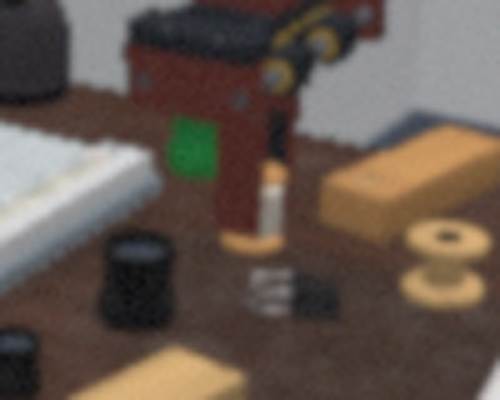

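The spool is gripped: its lower flange is at (252,243) and the finger covers the thread. Next I lift it and move on.

>>> step_arm:
  deltas:
    - [[0, 0, -0.03], [0, 0, 0], -1]
    - [[0, 0, -0.1], [0, 0, 0], -1]
    - [[0, 0, -0.2], [0, 0, 0], -1]
    - [[0, 0, -0.3], [0, 0, 0], -1]
    - [[0, 0, -0.36], [0, 0, 0], -1]
    - [[-0.155, -0.828, -0.36], [0, 0, 0], -1]
    - [[-0.155, -0.828, -0.36], [0, 0, 0], -1]
    - [[-0.155, -0.828, -0.36], [0, 0, 0], -1]
    - [[-0.155, -0.828, -0.36], [0, 0, 0], -1]
    - [[-0.155, -0.828, -0.36], [0, 0, 0], -1]
    - [[-0.155, -0.828, -0.36], [0, 0, 0], -1]
    - [[-0.155, -0.828, -0.36], [0, 0, 0], -1]
    - [[-0.155, -0.828, -0.36], [0, 0, 0], -1]
    - [[-0.155, -0.828, -0.36], [0, 0, 0], -1]
    - [[-0.155, -0.828, -0.36], [0, 0, 0], -1]

```text
t: 8.47
ee_pos: [480.1, 39.2, 119.7]
orientation: [3.14, 0.08, 0.001]
ft_force: [-0.6, -0.2, -0.7]
width: 27.0
grasp_force: 30.0
```

```bash
python3 - <<'E'
from h import *
im=snap("side","s5"); o=get_obs();c=proj(im,[o["ee_pos"]])[0].astype(int);print(c,o["width"],o["ee_pos"])
p=cv2.imread("pics/s5.png"); cv2.imwrite("pics/s5c.png",cv2.resize(p[c[1]-40:c[1]+40,c[0]-50:c[0]+50],None,fx=5,fy=5,interpolation=cv2.INTER_CUBIC))
plan([(549,173,115,.05),(549,173,21.5,.05)])
E
```

```text
[283 185] 26.995426606597043 [480.08637444  38.98124767 119.66446996]
(549, 173, 115, 0.05) [ 0.252 -0.435  0.016] [ 0. -0. -0.] rows 3.6
(549, 173, 21.5, 0.05) [ 0.252 -0.435  0.327] [ 0. -0. -0.] rows 4.3
```

View pics/s5c.png

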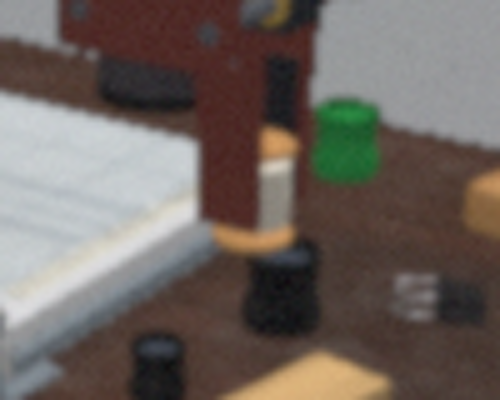

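The spool hangs upright with its lower flange at (255,238), close to the TCP line. Now I place it.

>>> step_arm:
  deltas:
    - [[0.252, -0.435, 0.0], [0, 0, 0], -1]
    - [[0.252, -0.435, 0.0], [0, 0, 0], -1]
    - [[0.252, -0.435, 0.0], [0, 0, 0], -1]
    - [[0.252, -0.435, 0.0], [0, 0, 0], -1]
    - [[0.252, -0.435, 0.0], [0, 0, 0], -1]
    - [[0.252, -0.435, 0.08], [0, 0, 0], -1]
    - [[0.252, -0.435, 0.18], [0, 0, 0], -1]
    - [[0.252, -0.435, 0.26], [0, 0, 0], -1]
    - [[0.252, -0.435, 0.3], [0, 0, 0], -1]
    - [[0.252, -0.435, 0.32], [0, 0, 0], -1]
    - [[0.252, -0.435, 0.327], [0, 0, 0], -1]
    - [[0.252, -0.435, 0.327], [0, 0, 0], -1]
    - [[0.252, -0.435, 0.327], [0, 0, 0], -1]

```text
t: 9.6
ee_pos: [549.2, 173.9, 22.2]
orientation: [-3.14, -0.08, -0.002]
ft_force: [-0.3, -0.6, -0.5]
width: 27.2
grasp_force: 30.0
```

>>> step_arm:
  deltas:
    - [[0, 0, 0], [0, 0, 0], 0.25]
    - [[0, 0, 0], [0, 0, 0], 0.25]
    - [[0, 0, 0], [0, 0, 0], 0.25]
    - [[0, 0, 0], [0, 0, 0], 0.25]
    - [[0, 0, 0], [0, 0, 0], 0.25]
    - [[0, 0, -0.1], [0, 0, 0], 0.25]
    - [[0, 0, -0.2], [0, 0, 0], 0.4]
    - [[0, 0, -0.33], [0, 0, 0], 0.4]
    - [[0, 0, -0.33], [0, 0, 0], 0.4]
    - [[0, 0, -0.33], [0, 0, 0], 0.4]

```text
t: 10.43
ee_pos: [549.9, 175.0, 122.7]
orientation: [-3.139, -0.082, -0.008]
ft_force: [-0.1, 0.4, -0.2]
width: 61.5
grasp_force: 0.0
```

```bash
python3 - <<'E'
from h import *
plan([(490,-60,120,0.05)])
plan([(542,-98,90,.05),(542,-98,10,.05)],(490,-60,120,.05))
E
```

```text
(490, -60, 120, 0.05) [-0.24   0.772  0.007] [-0.001 -0.003  0.001] rows 5.8
(542, -98, 90, 0.05) [0.167 0.135 0.1  ] [0. 0. 0.] rows 1.7
(542, -98, 10, 0.05) [0.167 0.135 0.367] [0. 0. 0.] rows 3.1
```

>>> step_arm:
  deltas:
    - [[-0.24, 0.772, 0], [0, 0, 0], 0.45]
    - [[-0.24, 0.772, 0], [0, 0, 0], 0.45]
    - [[-0.24, 0.772, 0], [0, 0, 0], 0.45]
    - [[-0.24, 0.772, 0], [0, 0, 0], 0.45]
    - [[-0.24, 0.772, 0], [0, 0, 0], 0.45]
    - [[-0.24, 0.772, 0], [0, 0, 0], 0.45]
    - [[-0.24, 0.772, 0], [0, 0, 0], 0.45]
    - [[-0.073, 0.907, 0], [0, 0, 0], 0.45]
    - [[-0.073, 0.907, 0], [0, 0, 0], 0.45]
    - [[-0.073, 0.907, 0.05], [0, 0, 0], 0.45]
    - [[-0.073, 0.907, 0.15], [0, 0, 0], 0.45]
    - [[-0.073, 0.907, 0.25], [0, 0, 0], 0.45]
    - [[-0.073, 0.907, 0.32], [0, 0, 0], 0.45]
    - [[-0.073, 0.907, 0.36], [0, 0, 0], 0.45]
    - [[-0.073, 0.907, 0.373], [0, 0, 0], 0.45]
    - [[-0.073, 0.907, 0.373], [0, 0, 0], 0.45]
    - [[-0.073, 0.907, 0.373], [0, 0, 0], 0.45]

```text
t: 11.85
ee_pos: [540.9, -98.3, 8.8]
orientation: [3.141, 0.082, 0.001]
ft_force: [0.1, -0.2, 0.5]
width: 63.7
grasp_force: 0.0
```

>>> step_arm:
  deltas:
    - [[0, 0, 0], [0, 0, 0], -1]
    - [[0, 0, 0], [0, 0, 0], -1]
    - [[0, 0, 0], [0, 0, 0], -1]
    - [[0, 0, 0], [0, 0, 0], -1]
    - [[0, 0, 0], [0, 0, 0], -1]
    - [[0, 0, 0], [0, 0, 0], -1]
    - [[0, 0, -0.03], [0, 0, 0], -1]
    - [[0, 0, -0.1], [0, 0, 0], -1]
    - [[0, 0, -0.2], [0, 0, 0], -1]
    - [[0, 0, -0.3], [0, 0, 0], -1]
    - [[0, 0, -0.37], [0, 0, 0], -1]
    - [[0, 0, -0.37], [0, 0, 0], -1]
    - [[0, 0, -0.37], [0, 0, 0], -1]

```text
t: 12.93
ee_pos: [541.2, -98.6, 120.9]
orientation: [3.14, 0.081, 0.005]
ft_force: [-0.3, -0.8, -0.9]
width: 35.2
grasp_force: 30.0
```

```bash
python3 - <<'E'
from h import *
im=snap("side","s6"); o=get_obs();c=proj(im,[o["ee_pos"]])[0].astype(int);print(c,o["width"],o["ee_pos"])
p=cv2.imread("pics/s6.png"); cv2.imwrite("pics/s6c.png",cv2.resize(p[c[1]-40:c[1]+140,c[0]-140:c[0]+60],None,fx=3.3,fy=3.3,interpolation=cv2.INTER_CUBIC))
plan([(500,120,122,.8),(623,177,122,1.57),(623,177,20,1.57)])
E
```

```text
[292 160] 35.52205894061696 [540.28081673 -98.39182237 119.60224716]
(500, 120, 122, 0.8) [-0.096 -0.734 -0.008] [ 0.    -0.    -0.499] rows 6.0
(623, 177, 122, 1.57) [ 0.323 -0.902 -0.008] [ 0.    -0.    -1.012] rows 12.1
(623, 177, 20, 1.57) [ 0.323 -0.903  0.332] [ 0.    -0.    -1.012] rows 12.1
```

View pics/s6c.png

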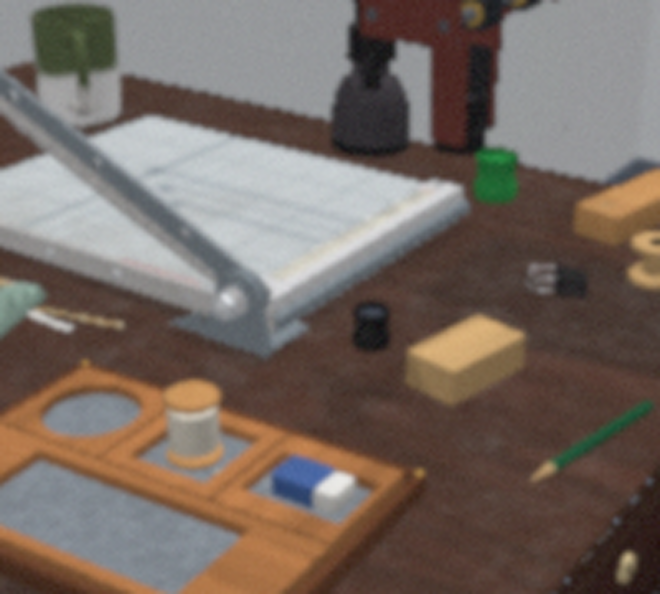

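The spool stands in the square recess (193,425), the eraser lies in its recess, and the loupe is held at (470,90).

>>> step_arm:
  deltas:
    - [[-0.096, -0.734, 0], [0, 0, -0.8], -1]
    - [[-0.096, -0.734, 0], [0, 0, -0.8], -1]
    - [[-0.096, -0.734, 0], [0, 0, -0.8], -1]
    - [[-0.096, -0.734, 0], [0, 0, -0.8], -1]
    - [[-0.096, -0.734, 0], [0, 0, -0.8], -1]
    - [[-0.096, -0.734, 0], [0, 0, -0.8], -1]
    - [[-0.096, -0.734, 0], [0, 0, -0.8], -1]
    - [[-0.096, -0.734, 0], [0, 0, -0.8], -1]
    - [[-0.096, -0.734, 0], [0, 0, -1.0], -1]
    - [[-0.096, -0.734, 0], [0, 0, -1.0], -1]
    - [[-0.096, -0.734, 0], [0, 0, -1.0], -1]
    - [[-0.096, -0.734, 0], [0, 0, -1.0], -1]
    - [[0.323, -0.902, 0], [0, 0, -1.0], -1]
    - [[0.323, -0.902, 0], [0, 0, -1.0], -1]
    - [[0.323, -0.902, 0], [0, 0, -1.0], -1]
    - [[0.323, -0.902, 0], [0, 0, -1.0], -1]
    - [[0.323, -0.902, 0], [0, 0, -1.0], -1]
    - [[0.323, -0.902, 0], [0, 0, -1.0], -1]

```text
t: 14.48
ee_pos: [621.5, 176.4, 117.2]
orientation: [-2.241, -2.199, 0.006]
ft_force: [-0.6, 0.3, -1.0]
width: 35.3
grasp_force: 30.0
```

```bash
python3 - <<'E'
from h import *
plan([(623,177,122,1.57),(623,177,19.5,1.57)])
E
```

```text
(623, 177, 122, 1.57) [ 0.002  0.005 -0.016] [-0.003  0.001 -0.012] rows 0.1
(623, 177, 19.5, 1.57) [0.003 0.006 0.326] [-0.003  0.001 -0.012] rows 2.3
```

>>> step_arm:
  deltas:
    - [[0.003, 0.005, 0.1], [0, 0, 0], -1]
    - [[0.003, 0.005, 0.2], [0, 0, 0], -1]
    - [[0.003, 0.005, 0.27], [0, 0, 0], -1]
    - [[0.003, 0.005, 0.31], [0, 0, 0], -1]
    - [[0.003, 0.005, 0.328], [0, 0, 0], -1]
    - [[0.003, 0.005, 0.328], [0, 0, 0], -1]
    - [[0.003, 0.005, 0.328], [0, 0, 0], -1]

```text
t: 15.07
ee_pos: [624.8, 177.6, 21.7]
orientation: [2.243, 2.2, 0.0]
ft_force: [0.1, -0.3, -0.1]
width: 35.3
grasp_force: 30.0
```

>>> step_arm:
  deltas:
    - [[0, 0, 0], [0, 0, 0], 0.1]
    - [[0, 0, 0], [0, 0, 0], 0.1]
    - [[0, 0, 0], [0, 0, 0], 0.1]
    - [[0, 0, 0], [0, 0, 0], 0.1]
    - [[0, 0, -0.1], [0, 0, 0], 0.1]
    - [[0, 0, -0.2], [0, 0, 0], 0.1]
    - [[0, 0, -0.33], [0, 0, 0], 0.1]
    - [[0, 0, -0.33], [0, 0, 0], 0.1]
    - [[0, 0, -0.33], [0, 0, 0], 0.1]

```text
t: 15.82
ee_pos: [626.7, 178.2, 123.2]
orientation: [2.24, 2.198, 0.008]
ft_force: [-0.3, 0.3, -0.0]
width: 48.3
grasp_force: 0.0
```

```bash
python3 - <<'E'
from h import *
plan([(490,90,119,1.57),(450,-130,119,1.4)])
plan([(493,-304,80,1.397),(493,-304,9,1.397)],(450,-130,119,1.4))
E
```

```text
(490, 90, 119, 1.57) [-0.303 -0.45   0.011] [ 0.004 -0.001 -0.012] rows 3.9
(450, -130, 119, 1.4) [-1.038 -0.57   0.009] [ 0.004 -0.001  0.101] rows 8.5
(493, -304, 80, 1.397) [-0.547  0.24   0.13 ] [-0.    -0.     0.002] rows 4.4
(493, -304, 9, 1.397) [-0.547  0.24   0.367] [-0.    -0.     0.002] rows 5.0
```

>>> step_arm:
  deltas:
    - [[-0.303, -0.45, 0], [0, 0, 0], 0.5]
    - [[-0.303, -0.45, 0], [0, 0, 0], 0.5]
    - [[-0.303, -0.45, 0], [0, 0, 0], 0.5]
    - [[-0.303, -0.45, 0], [0, 0, 0], 0.5]
    - [[-0.303, -0.45, 0], [0, 0, 0], 0.5]
    - [[-0.98, -0.55, 0], [0, 0, 0.1], 0.5]
    - [[-0.98, -0.55, 0], [0, 0, 0.1], 0.5]
    - [[-0.98, -0.55, 0], [0, 0, 0.1], 0.5]
    - [[-0.98, -0.55, 0], [0, 0, 0.1], 0.5]
    - [[-0.98, -0.55, 0], [0, 0, 0.1], 0.5]
    - [[-0.98, -0.55, 0], [0, 0, 0.1], 0.5]
    - [[-0.98, -0.55, 0], [0, 0, 0.1], 0.5]
    - [[-0.98, -0.55, 0], [0, 0, 0.1], 0.5]

```text
t: 16.9
ee_pos: [454.0, -112.9, 119.5]
orientation: [-2.401, -2.024, 0.001]
ft_force: [0.0, -0.2, 0.3]
width: 65.9
grasp_force: 0.0
```

```bash
python3 - <<'E'
from h import *
plan([(493,-304,80,1.397),(493,-304,9,1.397)])
im=snap("top","t7"); p=cv2.imread("pics/t7.png")
cv2.imwrite("pics/t7c.png",cv2.resize(p[140:290,110:430],None,fx=2.5,fy=2.5,interpolation=cv2.INTER_CUBIC))
E
```

```text
(493, -304, 80, 1.397) [-0.606  0.236  0.131] [-0.001 -0.     0.003] rows 4.8
(493, -304, 9, 1.397) [-0.606  0.236  0.368] [-0.001 -0.     0.003] rows 5.4
```

View pics/t7c.png

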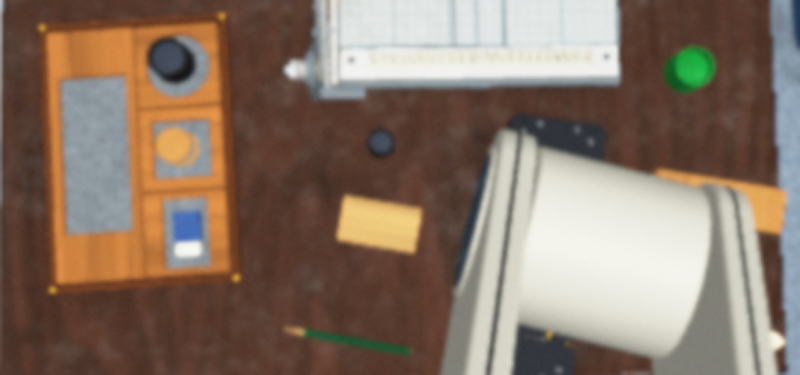

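The loupe stands in the round recess: its top at (170,59) against the recess at (178,66) matches the expected parallax. The long block comes next.

>>> step_arm:
  deltas:
    - [[-0.606, 0.236, 0.05], [0, 0, 0], 0.5]
    - [[-0.606, 0.236, 0.05], [0, 0, 0], 0.5]
    - [[-0.606, 0.236, 0.05], [0, 0, 0], 0.5]
    - [[-0.606, 0.236, 0.05], [0, 0, 0], 0.5]
    - [[-0.606, 0.236, 0.05], [0, 0, 0], 0.5]
    - [[-0.606, 0.236, 0.05], [0, 0, 0], 0.5]
    - [[-0.606, 0.236, 0.1], [0, 0, 0], 0.5]
    - [[-0.606, 0.236, 0.2], [0, 0, 0], 0.5]
    - [[-0.606, 0.236, 0.28], [0, 0, 0], 0.5]
    - [[-0.606, 0.236, 0.33], [0, 0, 0], 0.5]
    - [[-0.606, 0.236, 0.36], [0, 0, 0], 0.5]
    - [[-0.606, 0.236, 0.368], [0, 0, 0], 0.5]
    - [[-0.606, 0.236, 0.368], [0, 0, 0], 0.5]
    - [[-0.606, 0.236, 0.368], [0, 0, 0], -1]
    - [[-0.606, 0.236, 0.368], [0, 0, 0], -1]
    - [[-0.606, 0.236, 0.368], [0, 0, 0], -1]
    - [[-0.606, 0.236, 0.368], [0, 0, 0], -1]
    - [[-0.606, 0.236, 0.368], [0, 0, 0], -1]
    - [[-0.606, 0.236, 0.368], [0, 0, 0], -1]

```text
t: 18.53
ee_pos: [493.7, -304.5, 10.4]
orientation: [2.401, 2.025, 0.001]
ft_force: [-0.2, 1.6, 5.3]
width: 39.8
grasp_force: 30.0
```

>>> step_arm:
  deltas:
    - [[0, 0, -0.03], [0, 0, 0], -1]
    - [[0, 0, -0.1], [0, 0, 0], -1]
    - [[0, 0, -0.2], [0, 0, 0], -1]
    - [[0, 0, -0.3], [0, 0, 0], -1]
    - [[0, 0, -0.4], [0, 0, 0], -1]
    - [[0, 0, -0.4], [0, 0, 0], -1]
    - [[0, 0, -0.4], [0, 0, 0], -1]

```text
t: 19.12
ee_pos: [494.4, -305.0, 131.9]
orientation: [2.398, 2.023, 0.002]
ft_force: [-0.2, -0.0, -0.3]
width: 39.9
grasp_force: 30.0
```

```bash
python3 - <<'E'
from h import *
im=snap("side","s8"); o=get_obs();c=proj(im,[o["ee_pos"]])[0].astype(int);print(c,o["width"],o["ee_pos"])
p=cv2.imread("pics/s8.png"); cv2.imwrite("pics/s8c.png",cv2.resize(p[max(c[1]-60,0):c[1]+60,c[0]-80:c[0]+80],None,fx=4,fy=4,interpolation=cv2.INTER_CUBIC))
plan([(440,-40,130,.7)])
plan([(470,110,130,.05),(470,240,130,.05)],(440,-40,130,.7))
E
```

```text
[348 138] 39.97456133646887 [ 493.45124689 -304.3151711   130.31894158]
(440, -40, 130, 0.7) [ 0.839 -0.324  0.   ] [0.001 0.    0.468] rows 6.5
(470, 110, 130, 0.05) [ 0.399 -0.318 -0.   ] [-0.    -0.     0.433] rows 5.2
(470, 240, 130, 0.05) [ 0.678 -0.649 -0.   ] [-0.    -0.     0.433] rows 6.8
```

View pics/s8c.png

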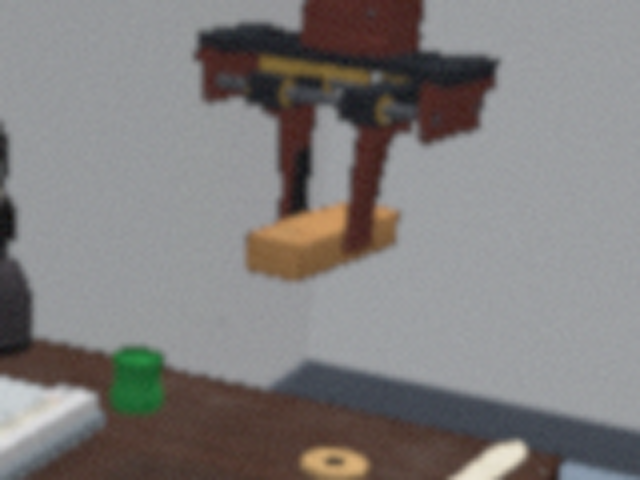

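The block is held level at (320,245) and gripped near its middle.

>>> step_arm:
  deltas:
    - [[0.839, -0.324, 0], [0, 0, 0.468], -1]
    - [[0.839, -0.324, 0], [0, 0, 0.468], -1]
    - [[0.839, -0.324, 0], [0, 0, 0.468], -1]
    - [[0.839, -0.324, 0], [0, 0, 0.468], -1]
    - [[0.839, -0.324, 0], [0, 0, 0.468], -1]
    - [[0.839, -0.324, 0], [0, 0, 0.468], -1]
    - [[0.839, -0.324, 0], [0, 0, 0.468], -1]
    - [[0.839, -0.324, 0], [0, 0, 0.468], -1]
    - [[0.839, -0.324, 0], [0, 0, 0.468], -1]
    - [[0.839, -0.324, 0], [0, 0, 0.468], -1]

```text
t: 20.0
ee_pos: [439.7, -39.9, 129.0]
orientation: [-2.95, -1.078, 0.002]
ft_force: [0.2, -0.3, -0.4]
width: 39.7
grasp_force: 30.0
```

>>> step_arm:
  deltas:
    - [[0.399, -0.318, 0], [0, 0, 0.433], -1]
    - [[0.399, -0.318, 0], [0, 0, 0.433], -1]
    - [[0.399, -0.318, 0], [0, 0, 0.433], -1]
    - [[0.399, -0.318, 0], [0, 0, 0.433], -1]
    - [[0.399, -0.318, 0], [0, 0, 0.433], -1]
    - [[0.399, -0.318, 0], [0, 0, 0.433], -1]
    - [[0.678, -0.649, 0], [0, 0, 0.433], -1]
    - [[0.678, -0.649, 0], [0, 0, 0.433], -1]
    - [[0.678, -0.649, 0], [0, 0, 0.433], -1]
    - [[0.678, -0.649, 0], [0, 0, 0.433], -1]
    - [[0.678, -0.649, 0], [0, 0, 0.433], -1]
    - [[0.678, -0.649, 0], [0, 0, 0.433], -1]
    - [[0.678, -0.649, 0], [0, 0, 0.433], -1]

```text
t: 21.08
ee_pos: [470.1, 238.3, 129.1]
orientation: [3.14, 0.076, -0.002]
ft_force: [-0.1, 0.2, -1.0]
width: 39.8
grasp_force: 30.0
```

```bash
python3 - <<'E'
from h import *
o=get_obs();print(o["ee_pos"],o["width"])
plan([(545,250,120,.05),(545,250,20.5,.05)])
im=snap("side","s9");c=proj(im,[o["ee_pos"]])[0].astype(int)
p=cv2.imread("pics/s9.png"); cv2.imwrite("pics/s9c.png",cv2.resize(p[max(c[1]-60,0):c[1]+60,max(c[0]-80,0):c[0]+80],None,fx=4,fy=4,interpolation=cv2.INTER_CUBIC))
E
```

```text
[470.11532761 238.30714639 129.14144778] 39.82241188418172
(545, 250, 120, 0.05) [ 0.251 -0.027  0.03 ] [ 0.001  0.001 -0.001] rows 1.8
(545, 250, 20.5, 0.05) [ 0.252 -0.027  0.362] [ 0.001  0.001 -0.001] rows 3.2
```

View pics/s9c.png

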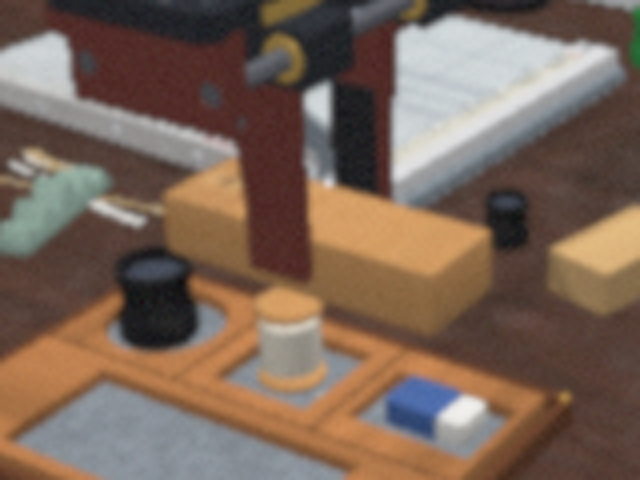

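The loupe (157,300), spool (290,340) and eraser (435,410) all sit in their recesses, and the block is held level, so I lower it.

>>> step_arm:
  deltas:
    - [[0.252, -0.03, 0.02], [0, 0, 0], -1]
    - [[0.252, -0.03, 0.02], [0, 0, 0], -1]
    - [[0.252, -0.03, 0.02], [0, 0, 0], -1]
    - [[0.252, -0.03, 0.02], [0, 0, 0], -1]
    - [[0.252, -0.03, 0.1], [0, 0, 0], -1]
    - [[0.252, -0.03, 0.2], [0, 0, 0], -1]
    - [[0.252, -0.03, 0.28], [0, 0, 0], -1]
    - [[0.252, -0.03, 0.33], [0, 0, 0], -1]
    - [[0.252, -0.03, 0.355], [0, 0, 0], -1]
    - [[0.252, -0.03, 0.362], [0, 0, 0], -1]
    - [[0.252, -0.03, 0.362], [0, 0, 0], -1]
    - [[0.252, -0.03, 0.362], [0, 0, 0], -1]

```text
t: 22.13
ee_pos: [545.7, 252.9, 22.1]
orientation: [-3.14, -0.078, -0.002]
ft_force: [0.3, 0.3, -0.6]
width: 39.8
grasp_force: 30.0
```

>>> step_arm:
  deltas:
    - [[0, 0, 0], [0, 0, 0], 0.2]
    - [[0, 0, 0], [0, 0, 0], 0.2]
    - [[0, 0, 0], [0, 0, 0], 0.2]
    - [[0, 0, 0], [0, 0, 0], 0.2]
    - [[0, 0, -0.1], [0, 0, 0], 0.2]
    - [[0, 0, -0.2], [0, 0, 0], 0.2]
    - [[0, 0, -0.4], [0, 0, 0], 0.2]
    - [[0, 0, -0.4], [0, 0, 0], 0.2]
    - [[-0.5, 0.3, -0.4], [0, 0, 0], 0.2]
    - [[-0.5, 0.8, -0.4], [0, 0, 0], 0.2]
    - [[-0.5, 0.9, -0.4], [0, 0, 0], 0.2]
    - [[-0.5, 0.9, -0.4], [0, 0, 0], 0.2]
    - [[-0.5, 0.9, -0.4], [0, 0, 0], 0.2]
    - [[-0.5, 0.9, -0.4], [0, 0, 0], 0.2]
    - [[-0.5, 0.9, -0.4], [0, 0, 0], 0.2]
    - [[-0.5, 0.9, -0.4], [0, 0, 0], 0.2]

```text
t: 23.47
ee_pos: [406.9, -26.6, 141.3]
orientation: [3.14, 0.078, -0.001]
ft_force: [-0.3, -0.1, 0.3]
width: 52.9
grasp_force: 0.0
```

```bash
python3 - <<'E'
from h import *
im=snap("side","s10");p=cv2.imread("pics/s10.png"); a=cv2.resize(p[200:320,100:290],None,fx=2.1,fy=2.1)
im=snap("top","t10");q=cv2.imread("pics/t10.png"); b=cv2.resize(q[140:290,110:410],None,fx=2.6,fy=2.1,interpolation=cv2.INTER_CUBIC)
b=cv2.resize(q[135:265,120:360],None,fx=2.5,fy=2.5,interpolation=cv2.INTER_CUBIC)
s=np.zeros((a.shape[0]+b.shape[0],max(a.shape[1],b.shape[1]),3),np.uint8);s[:a.shape[0],:a.shape[1]]=a;s[a.shape[0]:,:b.shape[1]]=b
cv2.imwrite("pics/c10.png",s);print(s.shape)
print(proj(im,[(544.7,249.9,34),(623.3,177.4,47),(548.8,173,49),(473.7,169,22)]).round(1))
E
```

```text
(577, 600, 3)
[[145.1 200.6]
 [177.1 163.3]
 [178.9 197.4]
 [183.5 232.6]]
```

View pics/c10.png

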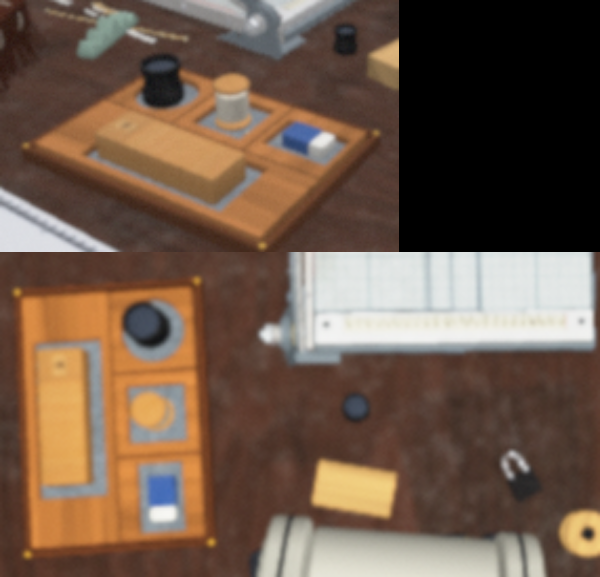

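All four pieces are upright in their recesses. The tops measured at (145,201), (179,163), (180,198) and (185,233) px are within about 4 mm of the expected centres, and the look-alikes are untouched.

```bash
python3 -c "
from workcell import *
print(close_job())"
```

```text
the job is handed in; nothing more can be done
None
```

The job is handed in: the wound spool, black loupe, eraser and long beech block each sit upright in their recesses, within about 4 mm of centre by the top camera, and the bare spool and short block were left in place; the hand-in returned no verdict.

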